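# Clear up after an impression: putty tubs, cast and used tray

## Robot

A 6-joint arm with a two-finger parallel gripper is mounted at the origin on the work surface. World frame = base frame: x ahead of the robot, y to its left, z up, the work surface at z = 0. Lengths are in mm, angles in rad, forces in N, time in s.
With the tool pointing down it reaches from about 275 to 1000 mm from the base axis. Payload 8.4 kg.
Tool frame: the origin (TCP) lies on the centre line of the jaws, within the pads' length; the fingertips stand r.tip_reach ahead of it and the grasp point (between the pads) lies 11 mm behind it (r.tip_reach is the distance from the TCP to the fingertips, in mm); z points along the fingers, y is the line along which they close (so a half turn about z gives the same grasp; the last joint's range is limited). The gripper opens to 85 mm and grips with 20 to 120 N. Pads are 22 mm wide; open, the fingers measure 114 mm over their backs; the gripper's body (76 mm by 85 mm) begins 54 mm behind the grasp point. The pads swing forward as they close: fully open they stand 13 mm farther back than shut.
Start: joints at [1.303, 0.353, 1.633, -0, 1.155, -0.002], TCP at [164.174, 603.055, 239.281] pointing down, gripper open.
Joint ranges: [-2.63, 2.63], [-0.92, 2.1], [0.06, 2.66], [-1.3, 4.44], [0, 2.69], [-3.02, 3.02]. Speed limits (rad/s): [2.22, 2.22, 2.79, 3.14, 3.14, 3.14].

## Interface

Orientations are given as [roll, pitch, yaw] about the fixed x, y, z axes, in that order (R = Rz(yaw) Ry(pitch) Rx(roll)).
In Python, from rig import r gives the robot as it stands.
- The arm moves only by the tool carry_out, never from a script. Its argument "targets" is a list of rows, each an object with "dp": the shift along the tool's x, y, z in mm, a list of three; "yaw": the turn about the tool's z in degrees. A call has 1 to 12 rows; each row is the pose to reach, as a shift and turn from the pose commanded when the call began, along the tool's axes at that moment; what a row does not reach only later rows make up. A row lasts 1/8 s, in which the tool goes at most 62.5 mm and 10.7 degrees, less where a joint would pass 70% of its speed; a pose out of reach is approached as far as the arm can. A call with a gripper value outside its range is refused whole. "fingers" is the opening, from -1 (shut) to 1 (fully open), so that 0 is half open, set as the call begins (left out, the last holds). The fingers move at their own pace and stop on an object; "grip_force" is the grip in N (left out, the last holds). Time passes only in rows, so rows that repeat a pose let the fingers close. It gives the time, the measured TCP pose, the force, the opening and the grip force at its end, in the units of the state.
- r.sense(): the state, without advancing time (a new reading comes with each control period).
- r.grab_frame(name): name is "side" or "top"; returns the picture (420x560x3 uint8, red, green, blue); there is no depth.
- r.get_calibration(name): a dict with "fx", "fy", "cx", "cy" (pixels), "rvec" (rotation vector, rad) and "tvec" (3), from world to camera coordinates, as OpenCV has them. Camera axes: x right, y down, z forward; pixel columns grow to the right and rows downward; lengths in mm; the calibration is good to about 2 mm. A picture is of the moment at which its call begins. get_calibration takes no time and is no camera call.
- r.sign_off(): hands the job in; it is judged then, once.
The state is a dict: "clock": time; "qpos": joint angles; "qvel": joint speeds; "joint_efforts": joint torques, N m; "eef_pos": TCP position; "tcp_rot": TCP orientation; "contact_force": force on the tool from outside, world axes, zero at the start; "wrist_torque": the same for the moment, N m; "opening": opening from 0.0 (shut) to 1.0 (fully open); "grasp_force": force on a finger pad.
Only numpy, scipy, OpenCV 4.12 (cv2) and the standard library are available. Lean on these libraries where they do the work, as an engineer would, in place of code of your own. Each camera call takes 0.05 s, during which the arm holds its last target. There are 200 camera calls.

## Task

Clear the impression things off the dental bench: stand the yellow-lidded putty tub in the bin with the yellow liner and the green-lidded one in the bin with the green liner, and lay the brittle plaster cast, teeth up, flat in the aluminium case pan, setting it down gently and not dropping it. Only when those three clean things are in their places, post the used pink impression tray down through the orange-rimmed port in the roof of the white disinfection box, letting nothing touch the orange rim. Let go of everything at the end.

Things in the scene. Friction and masses are not known exactly. Their poses are not given: they have to be found in the camera images.
- tub_yellow: Round putty tub standing upright, white body and yellow lid, about 120 g: 58 mm tall; body 47 mm across, lid (top 18 mm) 49 mm across. Origin: centre of its underside, z up through the lid.
- tub_green: The same tub with a green lid. Origin: centre of its underside, z up.
- cast: Cream plaster cast of teeth, lying teeth up, about 90 g: square base 46 x 46 mm and 22 mm high with flat upright sides, a horseshoe of teeth 8 mm high on top (30 mm in all). Origin: centre of its underside, z up through the teeth, the front teeth towards -x.
- imp_tray: Used pink impression tray, about 50 g, lying flat with its stub handle upright: plate 56 mm along x (from -28 to +28 mm), 50 mm along y, 10 mm thick, with a shallow horseshoe ridge; the handle stands over the origin, 10 mm thick along x and 22 mm wide along y, from the plate up to 52 mm. Origin: centre of the plate's underside, z up through the handle.
- bin_yellow: Fixed shallow dark blue bin with a yellow floor liner and a yellow tag on its front: 90 x 90 mm outside, 80 x 80 mm inside, rim 24 mm high, floor 5 mm thick. Origin: centre of its underside on the bench, z up, tag towards -x.
- bin_green: The same bin with a green liner and tag. Origin: centre of its underside, z up.
- pan: Fixed shallow aluminium case pan with a grey lining: 116 mm along x, 106 mm along y, walls 3 mm, lip 8 mm high, floor 3 mm thick. Origin: centre of its underside on the bench, z up.
- uv_box: Fixed closed white disinfection box: 140 mm along x, 130 mm along y, roof top 70 mm high, floor 5 mm thick, walls 5 mm. The port is in the middle of its roof. Origin: centre of its underside on the bench, z up.
- port_rim: Orange raised rim round the port in the disinfection box's roof, turned with the box: clear opening 88 mm along x, 80 mm along y; rim bars 8 mm wide and 6 mm high on the roof, top 76 mm above the bench. Origin: centre of the opening, level with the rim's top; the inside floor is 71 mm below it.

How it is judged:
By the outcome, as a careful person would: the job done as asked, in the order asked, and still so for the second after the job is handed in, with the robot touching nothing.
It also fails if it takes over 106 s, if anything falls off the work surface, if the arm or the gripper's body presses on something with over 40 N, if the wrist force passes 120 N, or if a joint passes its speed limit or range.

## Working session

There is one attempt and no reset: what is moved stays moved. The work goes in short steps, Python scripts to look and compute and a tool call to move; the robot and the scene stay as the last step left them, time stands still between calls to the robot, and variables do not carry over. Pictures are saved under pics/ and viewed, at most 15 in all, crops included, and the job is handed in when it is done.

Besides the shell and the picture viewer there is one more tool, called after "Request:" as a command line: name --argument value ..., lists and objects as JSON in quotes. carry_out: Moves the arm, as the interface text tells. Its arguments: {"type":"object","properties":{"targets":{"type":"array","items":{"type":"object","properties":{"dp":{"type":"array","items":{"type":"number"}},"yaw":{"type":"number"}}}},"fingers":{"type":"number"},"grip_force":{"type":"number"}},"required":["targets"]}

```bash
mkdir -p pics; cat > h.py <<'E'
import numpy as np, cv2
from rig import r
def save(n,f):
    im=r.grab_frame(n); cv2.imwrite(f'pics/{f}.png',im[:,:,::-1]); return im
def cam(n):
    c=r.get_calibration(n); K=np.array([[c['fx'],0,c['cx']],[0,c['fy'],c['cy']],[0,0,1.]])
    return K,np.array(c['rvec'],float).ravel(),np.array(c['tvec'],float).ravel()
def proj(n,P):
    K,rv,t=cam(n); return cv2.projectPoints(np.array(P,float).reshape(-1,3),rv,t,K,None)[0][:,0]
def back(n,uv,z):
    K,rv,t=cam(n); R=cv2.Rodrigues(rv)[0]; C=-R.T@t
    d=(R.T@np.linalg.inv(K)@np.c_[np.array(uv,float).reshape(-1,2),np.ones(np.array(uv).size//2)].T).T
    return C+d*((z-C[2])/d[:,2])[:,None]
E
python3 - <<'E'
from h import *
for n in('top','side'):
    im=save(n,n+'0'); K,rv,t=cam(n); R=cv2.Rodrigues(rv)[0]; print(n,K[0,0],-R.T@t,R.round(2).tolist())
s=r.sense(); print({k:np.round(v,3).tolist() for k,v in s.items()}, r.tip_reach)
E
```

```text
top 486.50590333064224 [ 355.53985958   15.9114193  1083.03496381] [[0.01, -1.0, 0.03], [-0.99, -0.02, -0.16], [0.16, -0.02, -0.99]]
side 433.50746953815957 [398.06090634 709.63449622 726.45187674] [[-0.98, -0.18, 0.02], [-0.13, 0.65, -0.75], [0.12, -0.74, -0.66]]
{'clock': 0.1, 'qpos': [1.303, 0.354, 1.634, 0.0, 1.155, -0.002], 'qvel': [-0.0, -0.003, -0.002, 0.0, -0.001, 0.0], 'joint_efforts': [0.002, -60.636, -34.282, 0.0, 0.004, 0.0], 'eef_pos': [164.061, 602.625, 238.613], 'tcp_rot': [-3.14, -0.0, 2.876], 'contact_force': [1.13, -0.248, -0.106], 'wrist_torque': [0.003, -0.043, -0.015], 'grasp_force': 0.0, 'opening': 1.002} 8.0
```

View pics/top0.png

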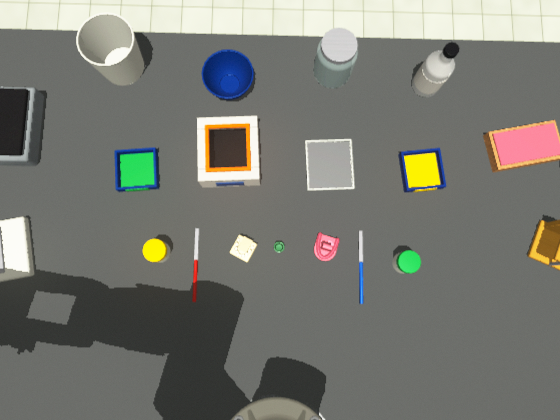

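View pics/side0.png

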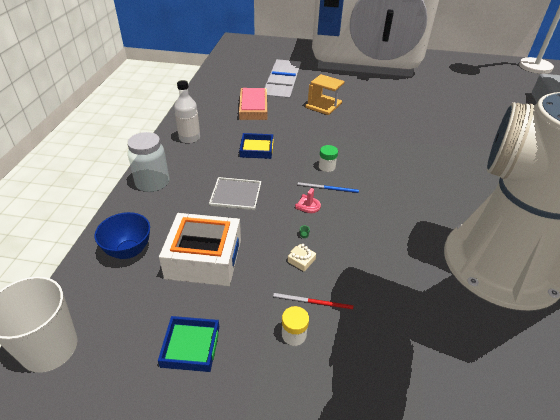

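The top view shows the green bin at about (137,170), the box at (228,150), the pan at (330,164) and the yellow bin at (423,170). The yellow tub is at (155,250), the cast at (243,247), the tray at (326,246) and the green tub at (408,261). I'll enlarge two crops next.

```bash
python3 - <<'E'
import cv2
im=cv2.imread('pics/top0.png')
for n,(x,y) in {'a':(105,110),'b':(265,110)}.items():
    c=cv2.resize(im[y:y+165,x:x+190],None,fx=4,fy=4,interpolation=cv2.INTER_CUBIC)[:600]
    for k in range(0,190,10): cv2.line(c,(k*4,0),(k*4,6 if k%50 else 14),(255,255,255),1)
    cv2.imwrite(f'pics/crop{n}.png',c)
E
```

```text
(no output)
```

View pics/cropa.png

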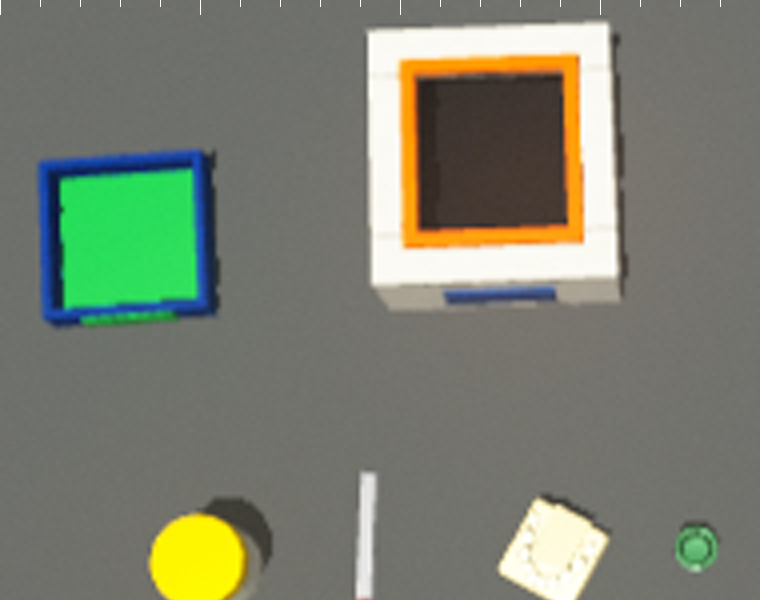

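View pics/cropb.png

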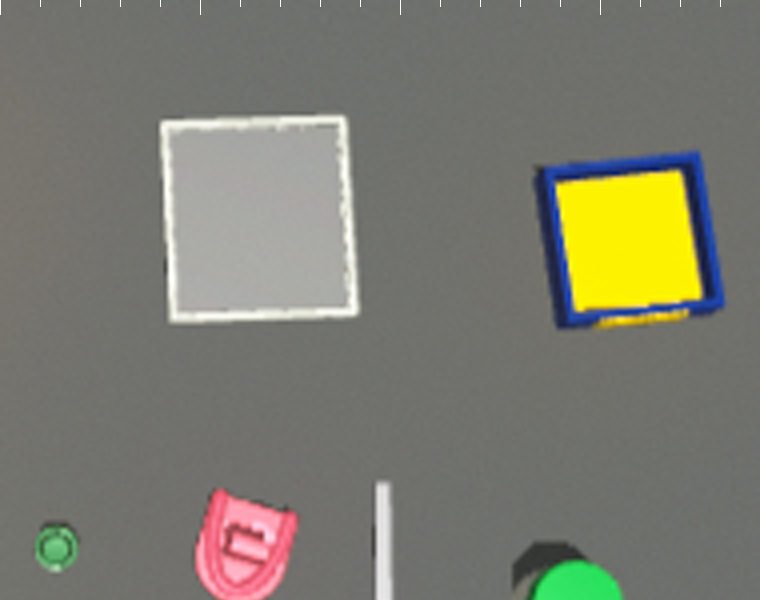

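The enlarged crops give, in full-picture pixels: rim outer corners (205,125), (250,123.8), (250.8,170.5), (205.8,171.8). The cast's base corners are near (240,234), (257,245) and (229.5,252.5). The tray handle is near (326.7,245). Next I'll compute positions and cross-check them with the side camera.

```bash
python3 - <<'E'
from h import *
T=cv2.imread('pics/top0.png');S=cv2.imread('pics/side0.png')
def blob(im,lo,hi,box):
    x0,y0,x1,y1=box; m=cv2.inRange(cv2.cvtColor(im,cv2.COLOR_BGR2HSV)[y0:y1,x0:x1],lo,hi)
    c=max(cv2.findContours(m,0,1)[0],key=cv2.contourArea)+np.array([x0,y0]); return c
def cen(c): M=cv2.moments(c); return (M['m10']/M['m00'],M['m01']/M['m00'])
Y=((22,140,100),(35,255,255));G=((50,120,60),(85,255,255));P=((160,60,80),(180,255,255));C=((15,20,120),(35,140,255));O=((5,180,150),(17,255,255))
def rep(n,name,im,col,box,z):
    c=blob(im,*col,box); u=cen(c); p=back(n,[u],z)[0]
    rect=cv2.minAreaRect(back(n,c.reshape(-1,2),z)[:,:2].astype(np.float32))
    print(n,name,np.round(u,1),p.round(1),'rect',np.round(rect[0],1),np.round(rect[1],1),round(rect[2],1))
rep('top','tubY',T,Y,(130,225,180,275),58);rep('top','tubG',T,G,(390,240,430,285),58)
rep('top','binY',T,Y,(400,145,450,185),5);rep('top','binG',T,G,(112,145,162,186),5)
rep('top','cast',T,C,(222,228,265,270),25);rep('top','tray',T,P,(308,228,345,265),12)
rep('top','rim',T,O,(198,118,260,178),76)
rep('side','tubY',S,Y,(270,300,320,360),49);rep('side','tubG',S,G,(310,140,345,175),49)
rep('side','binY',S,Y,(235,130,280,162),5);rep('side','binG',S,G,(160,310,225,375),5)
rep('side','cast',S,C,(282,238,320,275),18);rep('side','tray',S,P,(290,180,325,215),18);rep('side','rim',S,O,(160,205,245,265),76)
f=lambda L,ox=0:[(x/4+ox,y/4+110) for x,y in L]
def q(name,L,ox,z):
    p=back('top',f(L,ox),z)[:,:2]; d=np.linalg.norm(np.roll(p,-1,0)-p,axis=1); e=p-np.roll(p,-1,0)
    print(name,p.mean(0).round(1),d.round(1),np.degrees(np.arctan2(e[:,1],e[:,0])).round(1))
q('rim',[(400,60),(580,55),(583,242),(403,247)],105,76)
q('rimroof',[(368,30),(610,22),(621,276),(373,285)],105,70)
q('pan',[(161,121),(346,116),(358,315),(171,323)],265,8)
q('binY',[(538,169),(699,152),(722,305),(560,326)],265,24)
q('binG',[(39,162),(203,152),(214,310),(47,323)],105,24)
q('trayhandle',[(234,525),(270,540),(263,562),(225,551)],265,52)
for n,im,b in(('top',T,(300,225,350,270)),('top',T,(220,228,270,270)),('side',S,(280,178,340,223)),('side',S,(275,235,335,280))):
    pass
a=[cv2.resize(im[y:y+50,x:x+66],(396,300),interpolation=cv2.INTER_CUBIC) for im,x,y in((T,293,222),(T,210,225),(S,275,175),(S,268,232))]
cv2.imwrite('pics/c4.png',np.vstack([np.hstack(a[:2]),np.hstack(a[2:])]))
E
```

```text
top tubY [154.3 249.9] [427.  260.2  58. ] rect [427.8 260.8] [48.4 49.8] 3.0
top tubG [408.5 261.3] [ 410.7 -274.3   58. ] rect [ 410.3 -274.2] [46.8 49. ] 44.4
top binY [421.9 169.1] [ 624.5 -326.3    5. ] rect [ 623.5 -325.8] [75.5 73.2] 7.0
top binG [136.6 169. ] [612.2 322.6   5. ] rect [612.6 322.6] [76. 74.] 3.8
top cast [243.1 248.1] [436.  77.  25.] rect [436.5  76.7] [48.8 49.8] 62.5
top tray [325.4 246.8] [ 442.5 -103.6   12. ] rect [ 441.4 -103.1] [51.4 59.2] 73.4
top rim [227.4 147. ] [647.2 113.   76. ] rect [647.6 113. ] [91.6 83.1] 3.4
side tubY [294.9 319.6] [425.5 262.3  49. ] rect [425.3 261.3] [47.5 56.7] 9.2
side tubG [328.4 152.1] [ 408.5 -276.1   49. ] rect [ 408.2 -277.3] [46.4 68.2] 5.4
side binY [256.3 144.5] [ 621.5 -336.8    5. ] rect [ 622.5 -339. ] [76.  52.4] 10.5
side binG [189.7 343. ] [609.8 318.2   5. ] rect [610.1 316.7] [75.4 69.8] 5.4
side cast [301.5 256.6] [434.5  83.2  18. ] rect [433.9  80.5] [64.9 56.4] 62.6
side tray [308.2 202.7] [440.4 -94.4  18. ] rect [ 434.4 -105.2] [91.9 59.2] 73.5
side rim [200.3 236.6] [644.3 120.1  76. ] rect [644.7 117.7] [103.6  98.2] 3.3
rim [645.9 111.9] [ 96.5 103.3  95.  103. ] [  92.9    2.2  -87.3 -176.9]
rimroof [646.8 111.6] [130.9 141.4 131.3 141.2] [  93.2    3.6  -86.8 -176.6]
pan [ 630.4 -114.2] [106.7 116.7 106.1 118.1] [  92.8    2.8  -86.5 -177. ]
binY [ 619.  -321.6] [93.  89.  92.8 90.8] [  97.3    6.1  -81.6 -173.7]
binG [607.6 317.4] [90.7 90.5 91.2 91.8] [  94.8    7.   -84.4 -173.4]
trayhandle [ 440.7 -102.5] [20.7 12.3 21.  14.7] [  68.1  -17.8 -105.3  160.9]
```

View pics/c4.png

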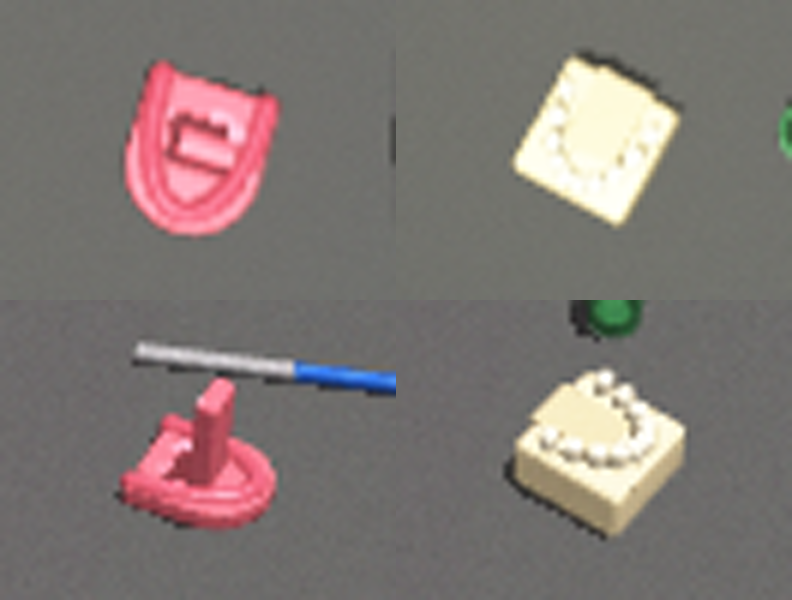

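The two cameras agree to within a few mm. World positions are:

| Thing | x, y (mm) | Yaw |
|---|---|---|
| Yellow tub | 427, 261 | – |
| Green tub | 410, -275 | – |
| Cast | 436, 77.5 | about -27.5° |
| Tray | 441.5, -103 | about -17° |
| Yellow bin | 620, -323 | – |
| Green bin | 609, 318 | – |
| Pan | 630, -114 | – |
| Port | 646, 112 | about 3.4° |

I'll move above the yellow tub first, turning the tool to yaw 180° so that its x is world -x and its y is world +y.

Request:
carry_out --targets '[{"dp": [-20, -15, 5], "yaw": -1}, {"dp": [-60, -46, 14], "yaw": -4}, {"dp": [-100, -76, 23], "yaw": -6}, {"dp": [-140, -107, 32], "yaw": -8}, {"dp": [-180, -137, 41], "yaw": -10}, {"dp": [-220, -167, 51], "yaw": -12}, {"dp": [-260, -198, 60], "yaw": -13}, {"dp": [-300, -228, 69], "yaw": -14.5}, {"dp": [-328, -250, 76], "yaw": -15.2}, {"dp": [-343, -261, 79], "yaw": -15.2}, {"dp": [-343, -261, 79], "yaw": -15.2}]' --fingers 1 --grip_force 30

```text
clock: 1.48
eef_pos: [426.8, 260.6, 160.1]
tcp_rot: [-3.141, -0.001, 3.139]
contact_force: [-0.4, -0.3, 0.4]
opening: 1.002
grasp_force: 0.0
```

Request:
carry_out --targets '[{"dp": [0, 0, 15], "yaw": 0}, {"dp": [0, 0, 40], "yaw": 0}, {"dp": [0, 0, 70], "yaw": 0}, {"dp": [0, 0, 95], "yaw": 0}, {"dp": [0, 0, 112], "yaw": 0}, {"dp": [0, 0, 122], "yaw": 0}, {"dp": [0, 0, 125], "yaw": 0}, {"dp": [0, 0, 125], "yaw": 0}]'

```text
clock: 2.48
eef_pos: [426.8, 261.3, 35.6]
tcp_rot: [3.141, 0.0, 3.141]
contact_force: [0.0, 0.4, -0.2]
opening: 0.996
grasp_force: 0.0
```

Request:
carry_out --targets '[{"dp": [0, 0, 0], "yaw": 0}, {"dp": [0, 0, 0], "yaw": 0}, {"dp": [0, 0, 0], "yaw": 0}, {"dp": [0, 0, 0], "yaw": 0}, {"dp": [0, 0, 0], "yaw": 0}, {"dp": [0, 0, 0], "yaw": 0}, {"dp": [0, 0, 0], "yaw": 0}, {"dp": [0, 0, 0], "yaw": 0}]' --fingers -1 --grip_force 30

```text
clock: 3.48
eef_pos: [426.9, 261.2, 35.9]
tcp_rot: [3.141, 0.001, 3.141]
contact_force: [-0.4, -0.1, 5.4]
opening: 0.561
grasp_force: 30.0
```

```bash
python3 -c "
from h import *
im=save('side','g1')[:,:,::-1];cv2.imwrite('pics/g1c.png',cv2.resize(im[230:400,200:420],None,fx=3,fy=3))"
```

```text
(no output)
```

View pics/g1c.png

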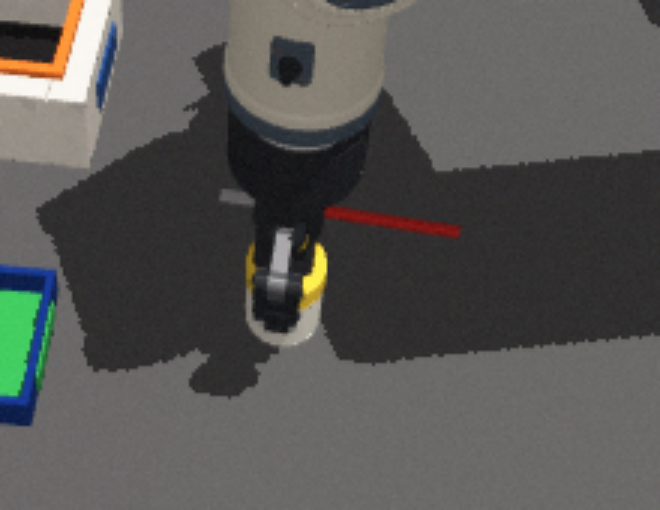

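The tub is held and centred, with opening 0.56, about 48 mm. I'll lift it and carry it to the yellow bin.

Request:
carry_out --targets '[{"dp": [0, 0, -6], "yaw": 0}, {"dp": [0, 0, -25], "yaw": 0}, {"dp": [0, 0, -55], "yaw": 0}, {"dp": [0, 0, -85], "yaw": 0}, {"dp": [-8, -15, -105], "yaw": 0}, {"dp": [-20, -45, -115], "yaw": 0}, {"dp": [-33, -85, -115], "yaw": 0}, {"dp": [-46, -130, -115], "yaw": 0}, {"dp": [-60, -175, -115], "yaw": 0}, {"dp": [-73, -220, -115], "yaw": 0}, {"dp": [-87, -265, -115], "yaw": 0}, {"dp": [-100, -305, -115], "yaw": 0}]'

```text
clock: 5.03
eef_pos: [526.6, -45.6, 150.7]
tcp_rot: [-3.142, 0.0, 3.141]
contact_force: [0.6, 0.3, -0.6]
opening: 0.568
grasp_force: 31.2
```

Request:
carry_out --targets '[{"dp": [-13, -40, 0], "yaw": 0}, {"dp": [-27, -84, 0], "yaw": 0}, {"dp": [-42, -128, 0], "yaw": 0}, {"dp": [-56, -170, 0], "yaw": 0}, {"dp": [-70, -210, 0], "yaw": 0}, {"dp": [-82, -245, 0], "yaw": 0}, {"dp": [-90, -268, 0], "yaw": 0}, {"dp": [-93, -277, 0], "yaw": 0}, {"dp": [-93, -279, 0], "yaw": 0}, {"dp": [-93, -279, 0], "yaw": 0}]'

```text
clock: 6.28
eef_pos: [618.9, -322.1, 150.3]
tcp_rot: [3.141, -0.001, 3.142]
contact_force: [-0.1, 0.1, -0.6]
opening: 0.561
grasp_force: 31.3
```

```bash
python3 -c "
from h import *
im=save('side','g2')[:,:,::-1];cv2.imwrite('pics/g2c.png',cv2.resize(im[60:200,200:380],None,fx=4,fy=4))"
```

```text
(no output)
```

View pics/g2c.png

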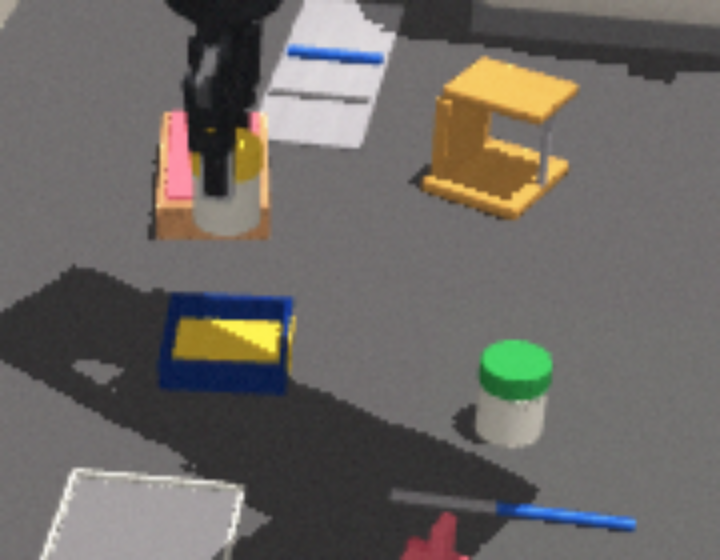

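The tub hangs over the yellow bin, tag side right and nothing in the way. I'll lower it in.

Request:
carry_out --targets '[{"dp": [0, 0, 15], "yaw": 0}, {"dp": [0, 0, 40], "yaw": 0}, {"dp": [0, 0, 65], "yaw": 0}, {"dp": [0, 0, 85], "yaw": 0}, {"dp": [0, 0, 97], "yaw": 0}, {"dp": [0, 0, 104], "yaw": 0}, {"dp": [0, 0, 107], "yaw": 0}, {"dp": [0, 0, 109], "yaw": 0}, {"dp": [0, 0, 109], "yaw": 0}]'

```text
clock: 7.45
eef_pos: [619.5, -323.1, 41.7]
tcp_rot: [-3.141, 0.001, 3.141]
contact_force: [-0.0, 0.3, -0.1]
opening: 0.56
grasp_force: 31.2
```

Request:
carry_out --targets '[{"dp": [0, 0, 0], "yaw": 0}, {"dp": [0, 0, 0], "yaw": 0}, {"dp": [0, 0, 0], "yaw": 0}, {"dp": [0, 0, 0], "yaw": 0}, {"dp": [0, 0, 0], "yaw": 0}]' --fingers 0.8

```text
clock: 8.07
eef_pos: [619.3, -323.0, 41.3]
tcp_rot: [3.142, 0.0, 3.141]
contact_force: [0.5, 0.1, -1.1]
opening: 0.907
grasp_force: 0.0
```

Request:
carry_out --targets '[{"dp": [0, 0, -8], "yaw": 0}, {"dp": [0, 0, -30], "yaw": 0}, {"dp": [0, 0, -60], "yaw": 0}, {"dp": [0, 0, -90], "yaw": 0}, {"dp": [12, 5, -105], "yaw": 0}, {"dp": [40, 11, -109], "yaw": 0}, {"dp": [80, 19, -109], "yaw": 0}, {"dp": [120, 28, -109], "yaw": 0}, {"dp": [160, 37, -109], "yaw": 0}, {"dp": [190, 44, -109], "yaw": 0}, {"dp": [209, 48, -109], "yaw": 0}, {"dp": [209, 48, -109], "yaw": 0}]' --fingers 1

```text
clock: 9.57
eef_pos: [409.4, -274.6, 150.6]
tcp_rot: [-3.142, 0.0, 3.14]
contact_force: [0.0, -0.1, 0.8]
opening: 1.0
grasp_force: 0.0
```

```bash
python3 -c "
from h import *
a=save('side','g3')[:,:,::-1];b=save('top','t3')[:,:,::-1]
cv2.imwrite('pics/g3c.png',np.hstack([cv2.resize(a[90:190,220:360],(392,280)),cv2.resize(b[130:290,360:504],(392,436))[:280]]))"
```

```text
(no output)
```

View pics/g3c.png

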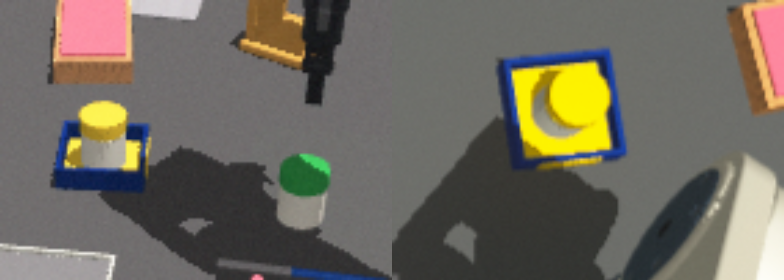

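The yellow tub stands upright in the yellow bin. Next is the green tub; the tool is above it at about (409.5,-274.8), so I'll descend 115 mm.

Request:
carry_out --targets '[{"dp": [0, 0, 15], "yaw": 0}, {"dp": [0, 0, 40], "yaw": 0}, {"dp": [0, 0, 70], "yaw": 0}, {"dp": [0, 0, 93], "yaw": 0}, {"dp": [0, 0, 107], "yaw": 0}, {"dp": [0, 0, 113], "yaw": 0}, {"dp": [0, 0, 115], "yaw": 0}, {"dp": [0, 0, 115], "yaw": 0}]'

```text
clock: 10.68
eef_pos: [410.7, -275.1, 35.7]
tcp_rot: [-3.141, 0.001, 3.141]
contact_force: [0.0, -0.0, 0.3]
opening: 0.995
grasp_force: 0.0
```

Request:
carry_out --targets '[{"dp": [0, 0, 0], "yaw": 0}, {"dp": [0, 0, 0], "yaw": 0}, {"dp": [0, 0, 0], "yaw": 0}, {"dp": [0, 0, 0], "yaw": 0}, {"dp": [0, 0, 0], "yaw": 0}, {"dp": [0, 0, 0], "yaw": 0}, {"dp": [0, 0, 0], "yaw": 0}]' --fingers -1

```text
clock: 11.55
eef_pos: [410.5, -275.0, 35.9]
tcp_rot: [-3.141, 0.001, 3.141]
contact_force: [0.6, 1.3, 5.4]
opening: 0.564
grasp_force: 30.0
```

Request:
carry_out --targets '[{"dp": [0, 0, -6], "yaw": 0}, {"dp": [0, 0, -25], "yaw": 0}, {"dp": [0, 0, -55], "yaw": 0}, {"dp": [0, 0, -85], "yaw": 0}, {"dp": [-5, 15, -105], "yaw": 0}, {"dp": [-15, 45, -115], "yaw": 0}, {"dp": [-29, 87, -115], "yaw": 0}, {"dp": [-43, 130, -115], "yaw": 0}, {"dp": [-57, 173, -115], "yaw": 0}, {"dp": [-71, 216, -115], "yaw": 0}, {"dp": [-85, 259, -115], "yaw": 0}, {"dp": [-99, 300, -115], "yaw": 0}]'

```text
clock: 13.05
eef_pos: [509.6, 26.6, 150.6]
tcp_rot: [-3.142, 0.0, 3.141]
contact_force: [0.9, -0.7, -2.6]
opening: 0.565
grasp_force: 31.5
```

Request:
carry_out --targets '[{"dp": [-13, 40, 0], "yaw": 0}, {"dp": [-28, 84, 0], "yaw": 0}, {"dp": [-43, 128, 0], "yaw": 0}, {"dp": [-58, 172, 0], "yaw": 0}, {"dp": [-72, 214, 0], "yaw": 0}, {"dp": [-85, 250, 0], "yaw": 0}, {"dp": [-94, 278, 0], "yaw": 0}, {"dp": [-99, 291, 0], "yaw": 0}, {"dp": [-100, 294, 0], "yaw": 0}, {"dp": [-100, 294, 0], "yaw": 0}]'

```text
clock: 14.3
eef_pos: [609.3, 318.1, 150.2]
tcp_rot: [-3.141, -0.001, 3.141]
contact_force: [0.2, -0.6, -1.1]
opening: 0.566
grasp_force: 31.5
```

Request:
carry_out --targets '[{"dp": [0, 0, 15], "yaw": 0}, {"dp": [0, 0, 40], "yaw": 0}, {"dp": [0, 0, 65], "yaw": 0}, {"dp": [0, 0, 85], "yaw": 0}, {"dp": [0, 0, 97], "yaw": 0}, {"dp": [0, 0, 104], "yaw": 0}, {"dp": [0, 0, 107], "yaw": 0}, {"dp": [0, 0, 109], "yaw": 0}, {"dp": [0, 0, 109], "yaw": 0}]'

```text
clock: 15.42
eef_pos: [609.8, 319.2, 41.7]
tcp_rot: [3.141, 0.001, 3.141]
contact_force: [-0.5, 0.7, -1.2]
opening: 0.563
grasp_force: 31.5
```

Request:
carry_out --targets '[{"dp": [0, 0, 0], "yaw": 0}, {"dp": [0, 0, 0], "yaw": 0}, {"dp": [0, 0, 0], "yaw": 0}, {"dp": [0, 0, 0], "yaw": 0}, {"dp": [0, 0, 0], "yaw": 0}]' --fingers 0.6

```text
clock: 16.05
eef_pos: [609.6, 319.0, 41.3]
tcp_rot: [-3.142, -0.0, 3.141]
contact_force: [-0.3, 0.1, -0.1]
opening: 0.795
grasp_force: 0.0
```

Request:
carry_out --targets '[{"dp": [0, 0, -8], "yaw": 0}, {"dp": [0, 0, -30], "yaw": 0}, {"dp": [0, 0, -60], "yaw": 0}, {"dp": [0, 0, -90], "yaw": 0}, {"dp": [10, -14, -105], "yaw": 3}, {"dp": [32, -45, -109], "yaw": 8}, {"dp": [60, -84, -109], "yaw": 13}, {"dp": [88, -123, -109], "yaw": 18}, {"dp": [116, -162, -109], "yaw": 23}, {"dp": [144, -200, -109], "yaw": 26}, {"dp": [164, -228, -109], "yaw": 27.5}, {"dp": [173, -240, -109], "yaw": 27.5}]'

```text
clock: 17.55
eef_pos: [436.0, 78.1, 151.6]
tcp_rot: [3.141, 0.001, 2.66]
contact_force: [0.3, 0.4, 0.1]
opening: 0.8
grasp_force: 0.0
```

```bash
python3 -c "
from h import *
a=save('side','g4')[:,:,::-1]
cv2.imwrite('pics/g4c.png',cv2.resize(a[200:390,150:400],None,fx=3,fy=3))"
```

```text
(no output)
```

View pics/g4c.png

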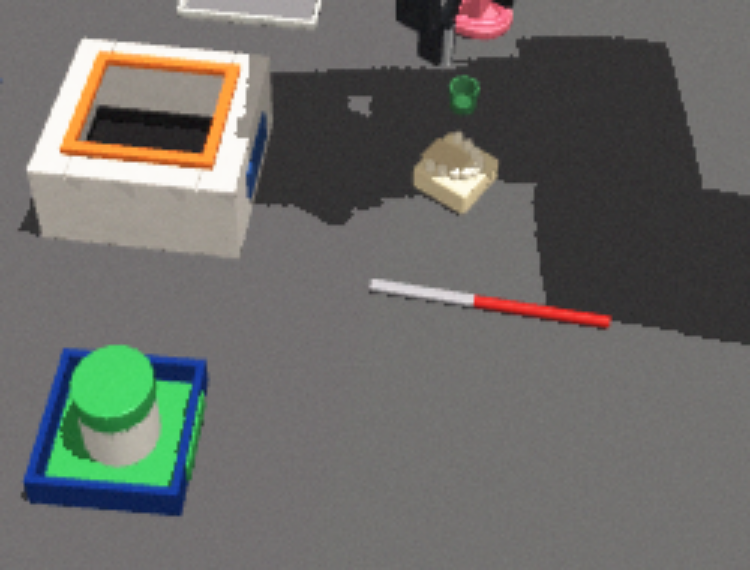

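The green tub stands in the green bin, and the cast is clear below the gripper. I'll descend and grip it gently.

Request:
carry_out --targets '[{"dp": [0, 0, 10], "yaw": 0}, {"dp": [0, 0, 35], "yaw": 0}, {"dp": [0, 0, 65], "yaw": 0}, {"dp": [0, 0, 95], "yaw": 0}, {"dp": [0, 0, 115], "yaw": 0}, {"dp": [0, 0, 128], "yaw": 0}, {"dp": [0, 0, 136], "yaw": 0}, {"dp": [0, 0, 139], "yaw": 0}, {"dp": [0, 0, 140], "yaw": 0}, {"dp": [0, 0, 140], "yaw": 0}]'

```text
clock: 18.85
eef_pos: [436.9, 79.2, 10.7]
tcp_rot: [3.141, 0.001, 2.661]
contact_force: [0.3, -0.2, -0.0]
opening: 0.801
grasp_force: 0.0
```

Request:
carry_out --targets '[{"dp": [0, 0, 0], "yaw": 0}, {"dp": [0, 0, 0], "yaw": 0}, {"dp": [0, 0, 0], "yaw": 0}, {"dp": [0, 0, 0], "yaw": 0}, {"dp": [0, 0, 0], "yaw": 0}, {"dp": [0, 0, 0], "yaw": 0}, {"dp": [0, 0, 0], "yaw": 0}]' --fingers -1 --grip_force 22

```text
clock: 19.73
eef_pos: [436.7, 79.1, 10.7]
tcp_rot: [3.141, 0.0, 2.661]
contact_force: [-1.3, 0.1, 5.6]
opening: 0.531
grasp_force: 22.8
```

Request:
carry_out --targets '[{"dp": [0, 0, -3], "yaw": 0}, {"dp": [0, 0, -12], "yaw": 0}, {"dp": [0, 0, -30], "yaw": 0}, {"dp": [0, 0, -50], "yaw": 0}, {"dp": [0, 0, -70], "yaw": 0}, {"dp": [0, 0, -85], "yaw": 0}, {"dp": [0, 0, -93], "yaw": 0}, {"dp": [0, 0, -95], "yaw": 0}, {"dp": [0, 0, -95], "yaw": 0}]'

```text
clock: 20.85
eef_pos: [436.2, 79.1, 105.0]
tcp_rot: [-3.141, -0.0, 2.661]
contact_force: [0.0, -0.6, -1.4]
opening: 0.532
grasp_force: 23.0
```

```bash
python3 -c "
from h import *
a=save('side','g5')[:,:,::-1]
cv2.imwrite('pics/g5c.png',cv2.resize(a[170:290,220:380],None,fx=4,fy=4))"
```

```text
(no output)
```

View pics/g5c.png

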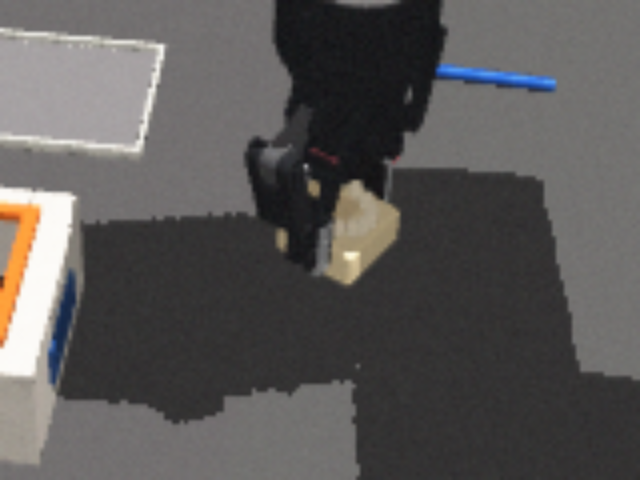

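The cast is held level. I'll carry it to over the pan and square it up with the pan.

Request:
carry_out --targets '[{"dp": [-10, -3, 0], "yaw": -2}, {"dp": [-35, -11, 0], "yaw": -5}, {"dp": [-66, -21, 0], "yaw": -9}, {"dp": [-98, -31, 0], "yaw": -13}, {"dp": [-130, -41, 0], "yaw": -17}, {"dp": [-162, -51, 0], "yaw": -21}, {"dp": [-194, -61, 0], "yaw": -25}, {"dp": [-224, -70, 0], "yaw": -28}, {"dp": [-247, -77, 0], "yaw": -30}, {"dp": [-259, -81, 0], "yaw": -30.5}, {"dp": [-261, -82, 0], "yaw": -30.5}, {"dp": [-261, -82, 0], "yaw": -30.5}]'

```text
clock: 22.4
eef_pos: [629.3, -113.8, 104.9]
tcp_rot: [3.141, -0.001, -3.09]
contact_force: [-0.3, -0.4, -1.2]
opening: 0.533
grasp_force: 23.1
```

Request:
carry_out --targets '[{"dp": [0, 0, 8], "yaw": 0}, {"dp": [0, 0, 25], "yaw": 0}, {"dp": [0, 0, 45], "yaw": 0}, {"dp": [0, 0, 62], "yaw": 0}, {"dp": [0, 0, 75], "yaw": 0}, {"dp": [0, 0, 82], "yaw": 0}, {"dp": [0, 0, 86], "yaw": 0}, {"dp": [0, 0, 88], "yaw": 0}, {"dp": [0, 0, 89], "yaw": 0}, {"dp": [0, 0, 89], "yaw": 0}]'

```text
clock: 23.65
eef_pos: [630.2, -114.3, 16.6]
tcp_rot: [-3.141, 0.0, -3.09]
contact_force: [-0.6, -0.9, -1.4]
opening: 0.533
grasp_force: 23.1
```

Request:
carry_out --targets '[{"dp": [0, 0, 0.5], "yaw": 0}, {"dp": [0, 0, 1], "yaw": 0}, {"dp": [0, 0, 1.5], "yaw": 0}, {"dp": [0, 0, 2], "yaw": 0}, {"dp": [0, 0, 2.3], "yaw": 0}, {"dp": [0, 0, 2.3], "yaw": 0}, {"dp": [0, 0, 2.3], "yaw": 0}]'

```text
clock: 24.52
eef_pos: [630.1, -114.2, 14.0]
tcp_rot: [-3.142, 0.0, -3.09]
contact_force: [0.1, -0.3, -1.3]
opening: 0.537
grasp_force: 23.1
```

Request:
carry_out --targets '[{"dp": [0, 0, 0.2], "yaw": 0}, {"dp": [0, 0, 0.4], "yaw": 0}, {"dp": [0, 0, 0.6], "yaw": 0}, {"dp": [0, 0, 0.8], "yaw": 0}, {"dp": [0, 0, 0.8], "yaw": 0}]'

```text
clock: 25.15
eef_pos: [630.1, -114.3, 13.8]
tcp_rot: [-3.142, 0.0, -3.09]
contact_force: [-1.8, -0.5, 6.9]
opening: 0.536
grasp_force: 24.0
```

The cast touches the pan floor (about 8 N change). I'll release it in small steps and rise.

Request:
carry_out --targets '[{"dp": [0, 0, -0.4], "yaw": 0}, {"dp": [0, 0, -0.4], "yaw": 0}, {"dp": [0, 0, -0.4], "yaw": 0}, {"dp": [0, 0, -0.4], "yaw": 0}]' --fingers 0.3

```text
clock: 25.65
eef_pos: [630.0, -114.2, 13.5]
tcp_rot: [3.142, -0.0, -3.09]
contact_force: [0.1, -0.2, 0.6]
opening: 0.647
grasp_force: 0.0
```

Request:
carry_out --targets '[{"dp": [0, 0, -3], "yaw": 0}, {"dp": [0, 0, -12], "yaw": 0}, {"dp": [0, 0, -35], "yaw": 0}, {"dp": [0, 0, -65], "yaw": 0}, {"dp": [0, 0, -90], "yaw": 0}, {"dp": [0, 0, -105], "yaw": 0}, {"dp": [40, 2, -110], "yaw": 0}, {"dp": [80, 4, -110], "yaw": 5}, {"dp": [120, 6, -110], "yaw": 10}, {"dp": [160, 8, -110], "yaw": 14}, {"dp": [180, 9, -110], "yaw": 18}, {"dp": [188, 10, -110], "yaw": 18}]'

```text
clock: 27.15
eef_pos: [440.7, -113.9, 123.7]
tcp_rot: [-3.142, -0.0, 2.879]
contact_force: [0.3, 0.0, 0.2]
opening: 0.649
grasp_force: 0.0
```

```bash
python3 -c "
from h import *
a=save('side','g6')[:,:,::-1];b=save('top','t6')[:,:,::-1]
cv2.imwrite('pics/g6c.png',np.hstack([cv2.resize(a[160:240,200:340],(560,320))[:, :],cv2.resize(b[120:280,285:365],(160,320))]))
print(r.sense()['qpos'])"
```

```text
[-2.55899410e-01  2.51620811e-01  2.08803185e+00  5.60519002e-05
  8.01733427e-01 -1.56578429e+00]
```

View pics/g6c.png

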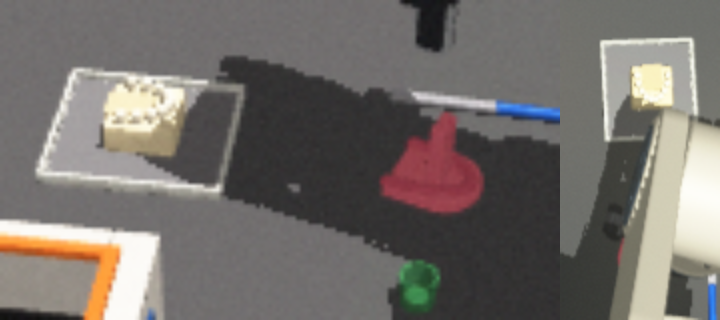

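The cast lies flat, teeth up, in the pan. The tray is undisturbed. I'll refine the handle position from the first side picture: its top centre there is about (311,191).

```bash
python3 -c "
from h import *
print(back('side',[(311,191)],52), back('top',[(327,243.5)],52)); s=r.sense(); print(s['eef_pos'],s['tcp_rot'])
print(proj('side',[(441.5,-103,52)]),proj('top',[(441.5,-103,52)]))
for x,y,yaw in [(441.5,-103,-17)]:
  a=np.radians(yaw);R=np.array([[np.cos(a),-np.sin(a)],[np.sin(a),np.cos(a)]])
  P=[list(R@np.array(p)+[x,y])+[52] for p in[(5,11),(5,-11),(-5,-11),(-5,11)]]
  for n,x0,y0 in(('top',293,222),('side',275,175)): print(n,((proj(n,P)-[x0,y0])*6).round().tolist())
"
```

```text
[[436.69577177 -99.58580387  52.        ]] [[ 446.268061   -102.46635771   52.        ]]
[ 441.62291598 -113.97981801  123.77272712] [3.14155133e+00 2.06363656e-04 2.88064223e+00]
[[309.18690941 189.86264106]] [[327.2549539  245.74553923]]
top [[180.0, 120.0], [239.0, 139.0], [231.0, 165.0], [172.0, 146.0]]
side [[183.0, 101.0], [205.0, 70.0], [227.0, 78.0], [206.0, 108.0]]
```

Request:
carry_out --targets '[{"dp": [1, 2, 0], "yaw": 6}, {"dp": [2, 4, 0], "yaw": 16}, {"dp": [3, 8, 0], "yaw": 26}, {"dp": [3.5, 11, 0], "yaw": 36}, {"dp": [3.5, 11, 0], "yaw": 46}, {"dp": [3.5, 11, 0], "yaw": 56}, {"dp": [3.5, 11, 0], "yaw": 66}, {"dp": [3.5, 11, 0], "yaw": 76}, {"dp": [3.5, 11, 0], "yaw": 85}, {"dp": [3.5, 11, 0], "yaw": 90}, {"dp": [3.5, 11, 0], "yaw": 92}, {"dp": [3.5, 11, 0], "yaw": 92}]'

```text
clock: 28.75
eef_pos: [441.8, -102.5, 123.6]
tcp_rot: [3.141, -0.0, 1.275]
contact_force: [0.5, 0.5, 1.0]
opening: 0.648
grasp_force: 0.0
```

```bash
python3 -c "
from h import *
s=r.sense(); print(s['eef_pos'],s['tcp_rot'],s['qpos'])
a=save('side','g7')[:,:,::-1]
cv2.imwrite('pics/g7c.png',cv2.resize(a[130:240,240:380],None,fx=5,fy=5))"
```

```text
[ 441.82395012 -102.45694623  123.56780698] [ 3.14132680e+00 -4.13555405e-05  1.27531192e+00] [-2.31192936e-01  2.48419314e-01  2.09331793e+00  3.37345017e-05
  7.99587455e-01  6.42679625e-02]
```

View pics/g7c.png

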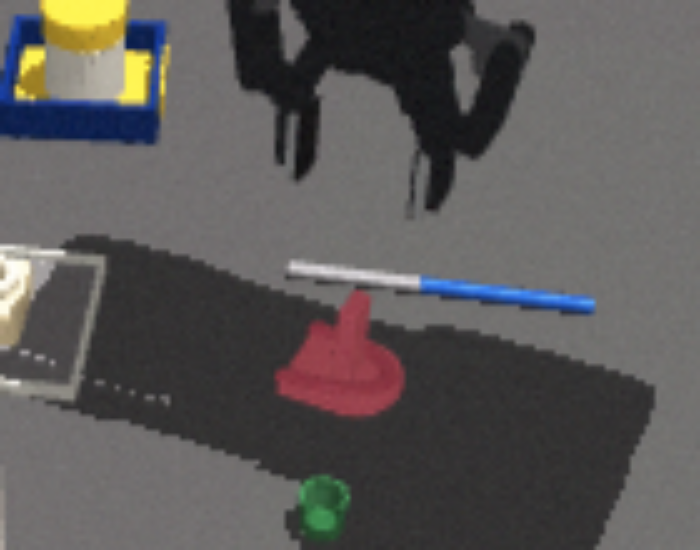

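The fingers straddle the handle along its thin direction. I'll descend and close.

Request:
carry_out --targets '[{"dp": [0, 0, 8], "yaw": 0}, {"dp": [0, 0, 25], "yaw": 0}, {"dp": [0, 0, 45], "yaw": 0}, {"dp": [0, 0, 65], "yaw": 0}, {"dp": [0, 0, 80], "yaw": 0}, {"dp": [0, 0, 88], "yaw": 0}, {"dp": [0, 0, 91], "yaw": 0}, {"dp": [0, 0, 91], "yaw": 0}]'

```text
clock: 29.8
eef_pos: [441.4, -102.5, 32.7]
tcp_rot: [3.141, -0.0, 1.274]
contact_force: [0.1, -0.2, 0.6]
opening: 0.652
grasp_force: 0.0
```

Request:
carry_out --targets '[{"dp": [0, 0, 0], "yaw": 0}, {"dp": [0, 0, 0], "yaw": 0}, {"dp": [0, 0, 0], "yaw": 0}, {"dp": [0, 0, 0], "yaw": 0}, {"dp": [0, 0, 0], "yaw": 0}, {"dp": [0, 0, 0], "yaw": 0}, {"dp": [0, 0, 0], "yaw": 0}, {"dp": [0, 0, 0], "yaw": 0}]' --fingers -1 --grip_force 30

```text
clock: 30.8
eef_pos: [441.6, -102.5, 33.0]
tcp_rot: [3.141, -0.0, 1.274]
contact_force: [-0.6, 0.2, 6.2]
opening: 0.115
grasp_force: 32.1
```

Request:
carry_out --targets '[{"dp": [0, 0, -5], "yaw": 0}, {"dp": [0, 0, -20], "yaw": 0}, {"dp": [0, 0, -45], "yaw": 0}, {"dp": [0, 0, -75], "yaw": 0}, {"dp": [0, 0, -105], "yaw": 0}, {"dp": [0, 0, -130], "yaw": 0}, {"dp": [0, 0, -148], "yaw": 0}, {"dp": [0, 0, -150], "yaw": 0}, {"dp": [0, 0, -150], "yaw": 0}]'

```text
clock: 31.92
eef_pos: [440.9, -102.4, 182.6]
tcp_rot: [3.142, -0.0, 1.274]
contact_force: [0.3, 0.6, -0.2]
opening: 0.113
grasp_force: 31.2
```

Request:
carry_out --targets '[{"dp": [10, 5, 0], "yaw": -1}, {"dp": [36, 18, 0], "yaw": -4}, {"dp": [68, 34, 0], "yaw": -7}, {"dp": [100, 50, 0], "yaw": -10}, {"dp": [132, 66, 0], "yaw": -12}, {"dp": [164, 82, 0], "yaw": -14}, {"dp": [196, 98, 0], "yaw": -16}, {"dp": [226, 113, 0], "yaw": -18}, {"dp": [250, 125, 0], "yaw": -20}, {"dp": [262, 131, 0], "yaw": -20.3}, {"dp": [266, 133, 0], "yaw": -20.3}, {"dp": [266, 133, 0], "yaw": -20.3}]'

```text
clock: 33.42
eef_pos: [645.8, 112.7, 182.2]
tcp_rot: [-3.141, 0.0, 1.627]
contact_force: [0.4, -0.2, 0.2]
opening: 0.11
grasp_force: 31.1
```

Request:
carry_out --targets '[{"dp": [0, 0, 5], "yaw": 0}, {"dp": [0, 0, 18], "yaw": 0}, {"dp": [0, 0, 30], "yaw": 0}, {"dp": [0, 0, 36], "yaw": 0}, {"dp": [0, 0, 38], "yaw": 0}, {"dp": [0, 0, 38], "yaw": 0}]'

```text
clock: 34.17
eef_pos: [646.4, 113.0, 144.6]
tcp_rot: [3.142, 0.0, 1.628]
contact_force: [-0.9, 0.4, -0.6]
opening: 0.115
grasp_force: 31.1
```

```bash
python3 -c "
from h import *
s=r.sense(); print(s['eef_pos'],s['tcp_rot'])
a=save('side','g8')[:,:,::-1];b=save('top','t8')[:,:,::-1]
A=cv2.resize(a[170:290,140:260],(480,480));B=cv2.resize(b[110:190,190:270],(320,320))
B=np.vstack([B,np.zeros((160,320,3),np.uint8)])
cv2.imwrite('pics/g8c.png',np.hstack([A,B]))"
```

```text
[646.38085513 112.95684762 144.55637762] [3.14158254e+00 4.46716709e-07 1.62790735e+00]
```

View pics/g8c.png

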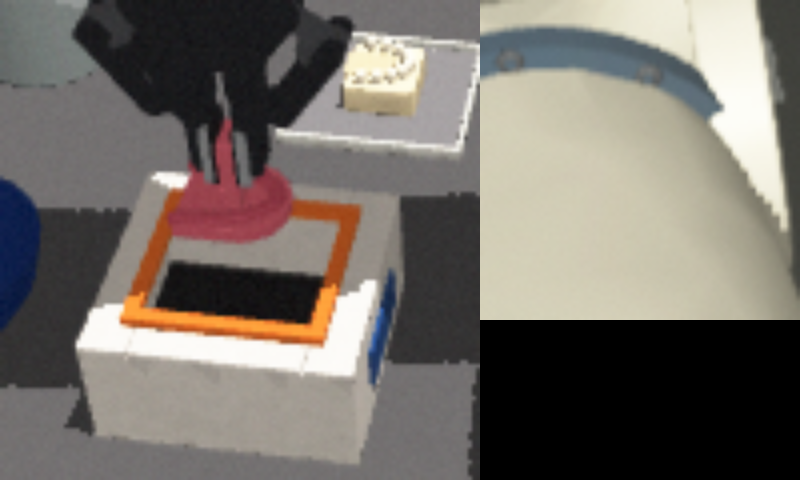

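The tray hangs level about 36 mm above the rim, square with it. Before lowering it I'll check the rim centre in the side view, using the outer rim corners at about (170.5,249.5), (220.5,254.3) and (230,222).

```bash
python3 -c "
from h import *
print(back('side',[(170.5,249.5),(220.5,254.3),(230,221.5)],76))
a=np.radians(3.4);R=np.array([[np.cos(a),-np.sin(a)],[np.sin(a),np.cos(a)]])
P=[list(R@np.array(p)+[646,112.5])+[76] for p in[(52,48),(-52,48),(-52,-48),(52,-48)]];print(np.round(P,1))
print(proj('side',P), back('top',[(205,125),(250,123.8),(250.8,170.5),(205.8,171.8)],76).round(1))"
```

```text
[[691.99637889 165.88009067  76.        ]
 [590.50622219 159.18877138  76.        ]
 [595.20250818  64.79700339  76.        ]]
[[695.1 163.5  76. ]
 [591.2 157.3  76. ]
 [596.9  61.5  76. ]
 [700.8  67.7  76. ]]
[[169.45574509 248.41618437]
 [220.38695263 253.55661915]
 [229.596678   220.34584529]
 [182.44684155 215.87674444]] [[695.  162.5  76. ]
 [699.8  66.1  76. ]
 [596.7  62.   76. ]
 [592.1 156.9  76. ]]
```

The rim centre is at about (645.3,113.3), which agrees with the tool position to 1 mm. I'll lower the tray to about 10 mm above the inside floor. I'm not going lower, so that the finger linkages stay well inside the rim.

Request:
carry_out --targets '[{"dp": [0, 0, 6], "yaw": 0}, {"dp": [0, 0, 18], "yaw": 0}, {"dp": [0, 0, 32], "yaw": 0}, {"dp": [0, 0, 46], "yaw": 0}, {"dp": [0, 0, 60], "yaw": 0}, {"dp": [0, 0, 74], "yaw": 0}, {"dp": [0, 0, 86], "yaw": 0}, {"dp": [0, 0, 93], "yaw": 0}, {"dp": [0, 0, 96], "yaw": 0}, {"dp": [0, 0, 96], "yaw": 0}]'

```text
clock: 35.52
eef_pos: [646.4, 112.9, 48.7]
tcp_rot: [3.141, -0.0, 1.628]
contact_force: [0.6, 0.3, -0.6]
opening: 0.111
grasp_force: 31.1
```

```bash
python3 -c "
from h import *
a=save('side','g9')[:,:,::-1]
cv2.imwrite('pics/g9c.png',cv2.resize(a[170:290,130:270],None,fx=5,fy=5,interpolation=cv2.INTER_CUBIC))"
```

```text
(no output)
```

View pics/g9c.png

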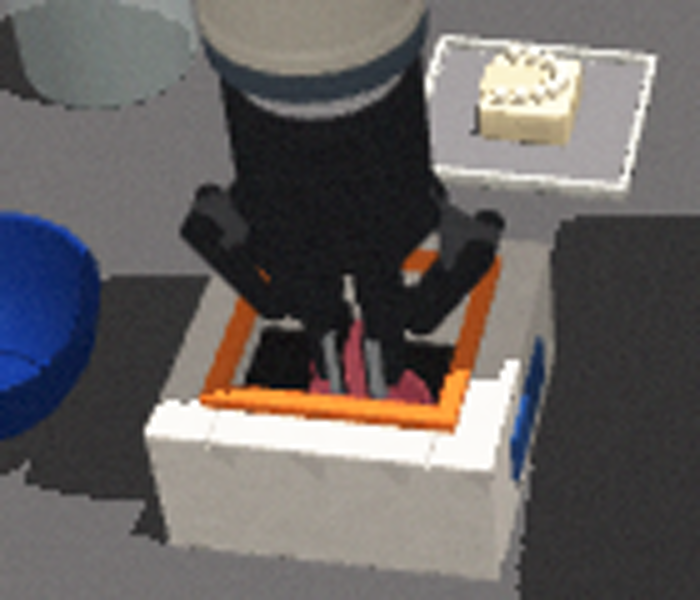

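The tray is inside the box below the roof and clear of the rim all round. I'll open the fingers slightly and rise straight up.

Request:
carry_out --targets '[{"dp": [0, 0, 0], "yaw": 0}, {"dp": [0, 0, 0], "yaw": 0}, {"dp": [0, 0, 0], "yaw": 0}, {"dp": [0, 0, 0], "yaw": 0}]' --fingers -0.5

```text
clock: 36.08
eef_pos: [646.3, 112.9, 48.7]
tcp_rot: [3.141, 0.0, 1.628]
contact_force: [0.7, -1.0, 0.5]
opening: 0.25
grasp_force: 0.0
```

Request:
carry_out --targets '[{"dp": [0, 0, -6], "yaw": 0}, {"dp": [0, 0, -20], "yaw": 0}, {"dp": [0, 0, -40], "yaw": 0}, {"dp": [0, 0, -65], "yaw": 0}, {"dp": [0, 0, -90], "yaw": 0}, {"dp": [0, 0, -115], "yaw": 0}, {"dp": [0, 0, -140], "yaw": 0}, {"dp": [0, 0, -160], "yaw": 0}, {"dp": [0, 0, -170], "yaw": 0}, {"dp": [-30, -30, -170], "yaw": 0}, {"dp": [-70, -70, -170], "yaw": 0}, {"dp": [-110, -110, -170], "yaw": 0}]'

```text
clock: 37.58
eef_pos: [541.3, -4.1, 218.3]
tcp_rot: [-3.141, 0.0, 1.629]
contact_force: [0.6, -0.4, 0.2]
opening: 0.252
grasp_force: 0.0
```

Request:
carry_out --targets '[{"dp": [-40, -40, 0], "yaw": 0}, {"dp": [-70, -65, 0], "yaw": 0}, {"dp": [-85, -80, 0], "yaw": 0}, {"dp": [-85, -80, 0], "yaw": 0}, {"dp": [-85, -80, 0], "yaw": 0}]'

```text
clock: 38.2
eef_pos: [468.2, -92.3, 218.6]
tcp_rot: [3.141, -0.0, 1.628]
contact_force: [0.5, -0.5, 0.3]
opening: 0.251
grasp_force: 0.0
```

```bash
python3 -c "
from h import *
a=save('side','g10')[:,:,::-1];b=save('top','t10')[:,:,::-1]
print(r.sense()['opening'],r.sense()['grasp_force'])
cv2.imwrite('pics/g10c.png',np.hstack([a[:,130:400],b[:420,100:460]]))"
```

```text
0.2526056976316724 0.0
```

View pics/g10c.png

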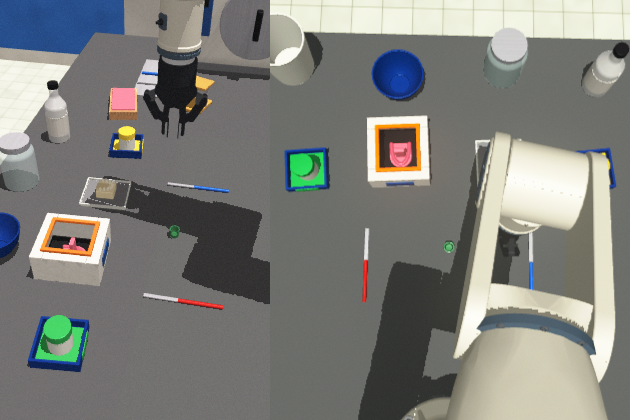

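The tray lies inside the box, both tubs stand in their bins, the cast is in the pan and the gripper is empty. I'll hand the job in.

```bash
python3 -c "
from rig import r
print(r.sign_off())"
```

```text
the job is handed in; nothing more can be done
None
```

The job is handed in, with no verdict shown: both tubs stand in their matching bins, the cast lies teeth up in the pan, and the tray was posted last without touching the rim as far as the pictures show, let go about 10 mm above the box floor.

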